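Rinse the brushes at the modelling bench

TASK

Rinse the used brushes that stand in the wooden block, finest handle first and thickest last: pull each one out, hold its bristle end well down inside the steel rinse pot (about 3 cm below the rim) for about three seconds, then stand it bristles down in a tube of its own in the aluminium drying stand. If the pot starts with its lid on, take the lid off first; finish by putting the lid squarely on the pot, fully seated, whether it was on or lay beside the pot at the start. Do not tip the pot over, and leave the model truck and the paint jars where they are.

Things in the scene. Friction and masses are not known exactly. Their poses are not given: they have to be found in the camera images.
- brush_block: Fixed wooden block 56 x 184 x 75 mm tall (local x, y, z), origin at the centre of its underside, z up. Three vertical round bores 24 mm across and 65 mm deep (floor 10 mm above the underside) at local y = -60, 0 and +60 mm, local x = 0.
- brush_thin: Wooden paint brush, the thinnest one: round handle 10 mm across; flat stiff bristle end and sleeve 13 mm across, 44 mm long; 150 mm long in all. Origin: middle of the bristle end; z runs towards the handle's end. Starts upright in any of the block's bores, bristles down on its floor, handle up. None from the start if absent.
- brush_medium: Wooden paint brush, the middle-sized one: round handle 14.5 mm across; flat stiff bristle end and sleeve 16 mm across, 44 mm long; 160 mm long in all. Origin: middle of the bristle end; z runs towards the handle's end. Starts upright in any of the block's bores, bristles down on its floor, handle up. None from the start if absent.
- brush_thick: Wooden paint brush, the thickest one: round handle 19 mm across; flat stiff bristle end and sleeve 19 mm across, 44 mm long; 170 mm long in all. Origin: middle of the bristle end; z runs towards the handle's end. Starts upright in any of the block's bores, bristles down on its floor, handle up. None from the start if absent.
- rinse_pot: Loose round steel pot, 84 mm across, 75 mm tall, wall 4 mm, inner floor 6 mm above its underside, mouth 76 mm across; about 500 g. Origin: centre of its underside, z up. It stands on the mat, empty, about in front of the robot.
- lid_fitted: The pot's lid, if it starts on the pot; else None. Origin: centre of its underside, z up. From below: plug 64 mm across, 7 mm deep (goes into the pot's mouth); steel disc 90 mm across, 6 mm thick (rests on the rim); upright wooden knob 18 mm across, 32 mm tall (top 45 mm above the origin). 120 g. Seated, its origin is 68 mm above the pot's.
- lid_beside: The same lid, if it starts plug down on the mat just beyond the pot; else None (one of the two is present). Origin: centre of its underside, z up. From below: plug 64 mm across, 7 mm deep (goes into the pot's mouth); steel disc 90 mm across, 6 mm thick (rests on the rim); upright wooden knob 18 mm across, 32 mm tall (top 45 mm above the origin). 120 g. Seated, its origin is 68 mm above the pot's.
- drying_stand: Fixed aluminium stand: a base plate 64 x 190 x 6 mm (local x, y, z) with three upright open square tubes 34 mm wide inside, 40 mm outside, their rims 76 mm above the table, at local y = -65, 0 and +65 mm. Origin: centre of the underside, z up.
- tube0 (a point): Centre of the inner floor of the stand's tube at local y = -65 mm, 6 mm above the table and 70 mm below the rim.
- tube1 (a point): Centre of the inner floor of the stand's tube at local y = 0 mm, 6 mm above the table and 70 mm below the rim.
- tube2 (a point): Centre of the inner floor of the stand's tube at local y = 65 mm, 6 mm above the table and 70 mm below the rim.
- model_truck: Bystander: half-built scale model truck, about 170 x 100 x 90 mm, origin under its middle. Leave it alone.
- paint_jar_a: Bystander: small closed paint jar 34 mm across, 50 mm tall, origin under its middle. Leave it alone.
- paint_jar_b: Bystander: another such closed paint jar. Leave it alone.
Mind the look-alikes: they are no part of the job. What is shaped like the brush_thick but pink is not meant. Leave any green look-alike of the lid_beside alone.

How it is judged:
By the outcome, as a careful person would: the job done as asked, in the order asked, and still so for the second after the job is handed in, with the robot touching nothing.
Of brush_thin, brush_medium, brush_thick only 2 to 3 are there at a start; the rules pass over those that are not, and their reading is None.
Of lid_fitted, lid_beside only 1 to 1 are there at a start; the rules pass over those that are not, and their reading is None.
At some moment in a run one of rinse_pot, lid_beside may be knocked a few centimetres aside while the robot is not near it.
It also fails if it takes over 210 s, if anything falls off the work surface, if the arm or the gripper's body presses on something with over 40 N, if the wrist force passes 120 N, or if a joint passes its speed limit or range.

ROBOT

A 7-joint arm with a two-finger parallel gripper is mounted at the origin on the work surface. World frame = base frame: x ahead of the robot, y to its left, z up, the work surface at z = 0. Lengths are in mm, angles in rad, forces in N, time in s.
With the tool pointing down it reaches from about 350 to 900 mm from the base axis. Payload 19.9 kg.
Tool frame: the origin (TCP) lies on the centre line of the jaws, within the pads' length; the fingertips stand 14 mm ahead of it and the grasp point (between the pads) lies 5 mm behind it; z points along the fingers, y is the direction in which the jaws open and shut (so a half turn about z gives the same grasp; the last joint's range is limited). The gripper opens to 94 mm and grips with 3 to 60 N. Pads are 16 mm wide; open, the fingers measure 119 mm over their backs; the gripper's body (75 mm by 177 mm) begins 78 mm behind the grasp point.
Start: joints at [-1.181, 0.417, -0.01, 1.614, 0.005, 1.111, -0.053], TCP at [261.554, 567.615, 187.825] pointing down, gripper open.
Joint ranges: [-2.81, 2.81], [-0.39, 2.02], [-1.27, 1.25], [0.06, 2.57], [-1.19, 4.33], [0.19, 2], [-2.82, 2.82]. Speed limits (rad/s): [1.89, 1.89, 2.39, 2.39, 3.01, 3.01, 3.01].

INTERFACE

Orientations are given as [roll, pitch, yaw] about the fixed x, y, z axes, in that order (R = Rz(yaw) Ry(pitch) Rx(roll)).
In Python, from rig import r, vision gives the robot as it stands. The module is installed in compiled form; this text tells all that it offers.
- The arm moves only by the shell command python3 -m creep 'ROWS' [OPENING] [FORCE]. ROWS is JSON, a list of rows, each a list of 2 entries, a list of its own where there are three numbers: the shift along the tool's x, y, z in cm, then the turn about the tool's z in degrees. A call has 1 to 10 rows; each row is the pose to reach, as a shift and turn from the pose commanded when the call began, along the tool's axes at that moment; what a row does not reach only later rows make up. A row lasts 1/8 s, in which the tool goes at most 62.5 mm and 10.7 degrees, less where a joint would pass 70% of its speed; a pose out of reach is approached as far as the arm can. A call with a gripper value outside its range is refused whole. OPENING is the opening in per cent of the stroke, from 0 (shut) to 100 (fully open), set as the call begins (- or left out, the last holds). The fingers move at their own pace and stop on an object; FORCE is the grip in N (left out, the last holds). Time passes only in rows, so rows that repeat a pose let the fingers close. It gives the time, the measured TCP pose, the force and the opening at its end, in the units of the state.
- r.sense(): the state, without advancing time (a new reading comes with each control period).
- vision.read_camera(name): name is "scene" or "side" or "wrist"; returns the picture (384x512x3 uint8, red, green, blue); there is no depth.
- vision.get_calibration(name): a dict with "vfov" (degrees; the focal length in pixels is half the picture's height over the tangent of half this angle, whatever the lens; pixels are square), "cx", "cy" (the principal point, pixels), "k1" (the pictures are not rectified: a ray, as slopes to the right and down, at radius r is drawn at 1 + k1 r^2 times it, then the intrinsics apply), "xyz" and "attitude" of the camera in the world. Camera axes: x right, y down, z forward; pixel columns grow to the right and rows downward; lengths in mm; the calibration is good to about 2 mm. A picture is of the moment at which its call begins: read the wrist's pose just before it. get_calibration takes no time and is no camera call; for the wrist camera it gives the pose at the moment of the call.
- r.finish_job(): hands the job in, once; it reports no verdict.
The state is a dict: "time_s": time; "joint_positions": joint angles; "qd": joint speeds; "joint_torque": joint torques, N m; "ee_pos": TCP position; "orientation": TCP orientation; "wrist_force": force on the tool from outside, world axes, zero at the start; "torque": the same for the moment, N m; "finger_gap": opening from 0.0 (shut) to 1.0 (fully open).
Only numpy, scipy, OpenCV 4.12 (cv2) and the standard library are available. Lean on these libraries where they do the work, as an engineer would, in place of code of your own. Each camera call takes 0.05 s, during which the arm holds its last target.

## Working session

There is one attempt and no reset: what is moved stays moved. The work goes in short steps, Python scripts to look and compute and a shell command to move; the robot and the scene stay as the last step left them, time stands still between calls to the robot, and variables do not carry over. Pictures are saved under pics/ and viewed, and the job is handed in when it is done.

```bash
mkdir -p pics; ls; python3 - <<'E'
from rig import r, vision
import cv2
print(r.sense())
for n in ["scene","side","wrist"]:
    print(n,vision.get_calibration(n))
    im=vision.read_camera(n); cv2.imwrite(f"pics/{n}0.png",im[...,::-1])
E
```

```text
pics
{'time_s': 0.0, 'joint_positions': array([-1.18051258,  0.4179633 , -0.01030498,  1.61414786,  0.00470448,
        1.11069004, -0.05301539]), 'qd': array([-0.00037692, -0.00020499,  0.00193305, -0.0010285 , -0.00049406,
        0.00031137, -0.00045086]), 'joint_torque': array([-8.92248299e-04, -8.51236367e+01,  6.38117362e-01, -4.25994194e+01,
       -4.88870067e-02,  1.87725155e-02,  9.58549140e-05]), 'ee_pos': array([261.40975303, 567.28450905, 187.2430118 ]), 'orientation': array([-3.14041140e+00,  9.27565174e-05,  2.70980550e+00]), 'wrist_force': array([ 0.36551619,  0.54644463, -0.16571273]), 'torque': array([0.07861526, 0.01719785, 0.01405199]), 'finger_gap': 1.0017799346822904}
scene {'vfov': 47.95926464432718, 'cx': 260.8343689717479, 'cy': 191.39569694112197, 'k1': -0.016424267430971723, 'xyz': array([1126.19287433, -491.72216648,  816.70080805]), 'attitude': array([-2.37602112, -0.01792687,  0.89132808])}
side {'vfov': 57.75422175074254, 'cx': 259.3248030359747, 'cy': 192.57709547569107, 'k1': 0.036827597142187224, 'xyz': array([ 332.52214942, -709.8936177 ,  737.02613393]), 'attitude': array([-2.31279562, -0.01005025, -0.32912101])}
wrist {'vfov': 58.54308138674626, 'cx': 258.4584330108371, 'cy': 195.32389806697145, 'k1': -0.10171072492595065, 'xyz': array([187.22284716, 603.65548365, 384.12049035]), 'attitude': array([2.85570908e+00, 1.58412866e-03, 1.13837661e+00])}
```

View pics/scene0.png

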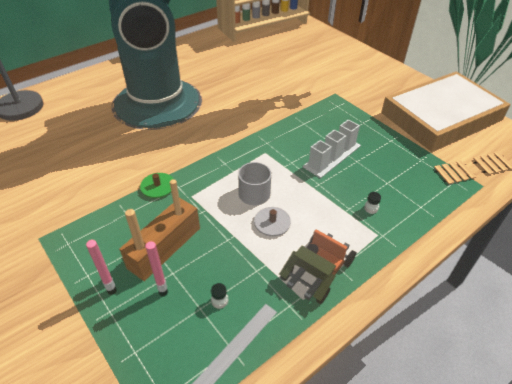

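View pics/side0.png

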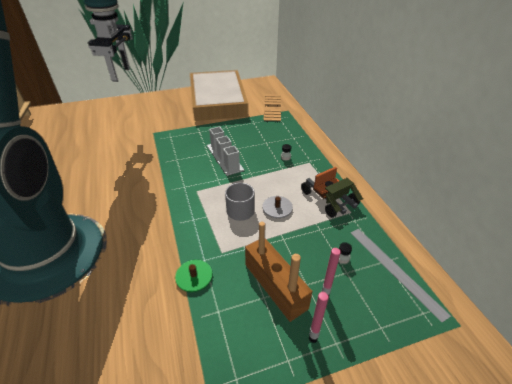

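View pics/wrist0.png

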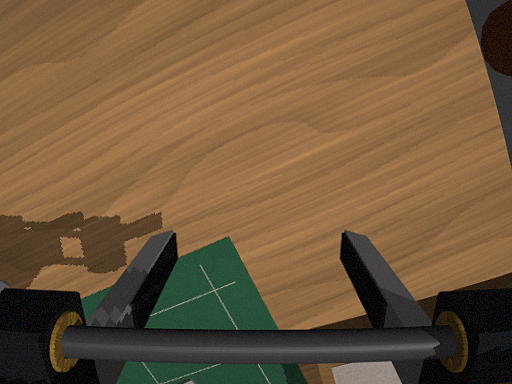

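The scene shows the pot uncovered at (255,183). The steel lid is beside it at (272,221), and the green look-alike lid is at (156,186). Two wooden brushes stand in the block, at (136,230) and (176,197), with the middle bore empty. The pink look-alikes are at (102,265) and (156,268), and the stand is at (333,148).

```bash
cat > h.py <<'E'
import numpy as np, cv2
from scipy.spatial.transform import Rotation as R
def setup(c):
    f=192/np.tan(np.radians(c['vfov'])/2); K=np.array([[f,0,c['cx']],[0,f,c['cy']],[0,0,1.]])
    return K,np.array([c['k1'],0,0,0,0.]),R.from_euler('xyz',c['attitude']).as_matrix(),np.array(c['xyz'])
def ray(c,p):
    K,d,M,o=setup(c); u=cv2.undistortPointsIter(np.array([[p]],float),K,d,None,None,(3,100,1e-12))[0,0]
    v=M@np.array([u[0],u[1],1]); return o,v/np.linalg.norm(v)
def plane(c,p,z):
    o,v=ray(c,p); return o+v*(z-o[2])/v[2]
def proj(c,X):
    K,d,M,o=setup(c); X=(np.atleast_2d(X)-o)@M
    return cv2.projectPoints(X.reshape(-1,1,3),np.zeros(3),np.zeros(3),K,d)[0].reshape(-1,2)
def tri(c1,p1,c2,p2):
    o1,a=ray(c1,p1); o2,b=ray(c2,p2)
    s=np.linalg.lstsq(np.c_[a,-b],o2-o1,rcond=None)[0]
    x,y=o1+a*s[0],o2+b*s[1]; return (x+y)/2,np.linalg.norm(x-y)
E
python3 - <<'E'
import cv2
s=cv2.imread('pics/scene0.png'); d=cv2.imread('pics/side0.png')
def cr(im,x0,y0,x1,y1,k,n): cv2.imwrite(n,cv2.resize(im[y0:y1,x0:x1],None,fx=k,fy=k,interpolation=cv2.INTER_CUBIC))
cr(s,80,165,220,305,4,'pics/c1.png'); cr(d,225,210,365,350,4,'pics/c2.png')
cr(s,225,110,375,250,4,'pics/c3.png'); cr(d,180,110,330,250,4,'pics/c4.png')
E
```

```text
(no output)
```

View pics/c1.png

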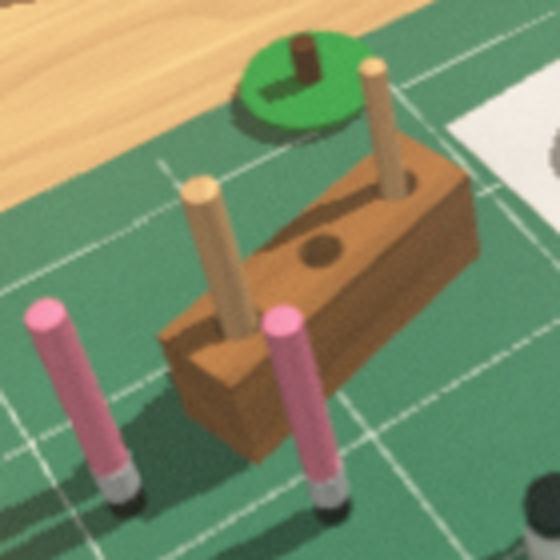

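View pics/c2.png

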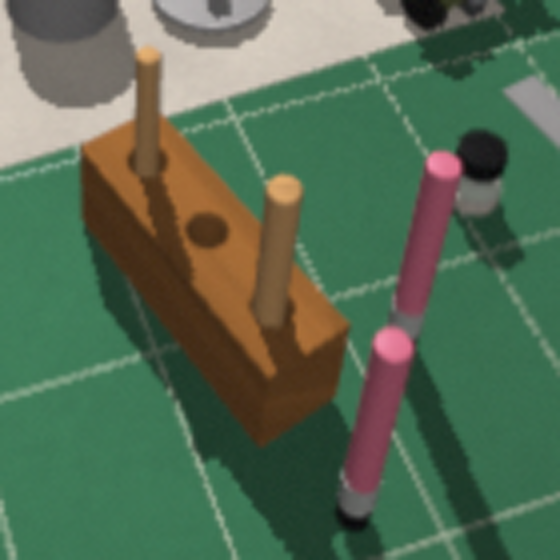

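View pics/c3.png

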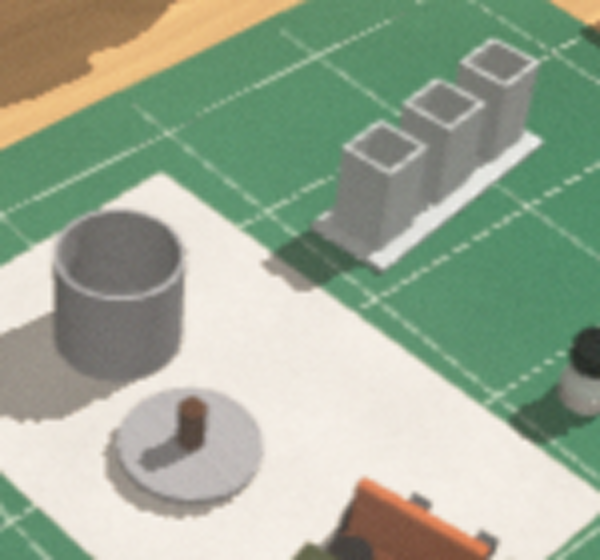

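View pics/c4.png

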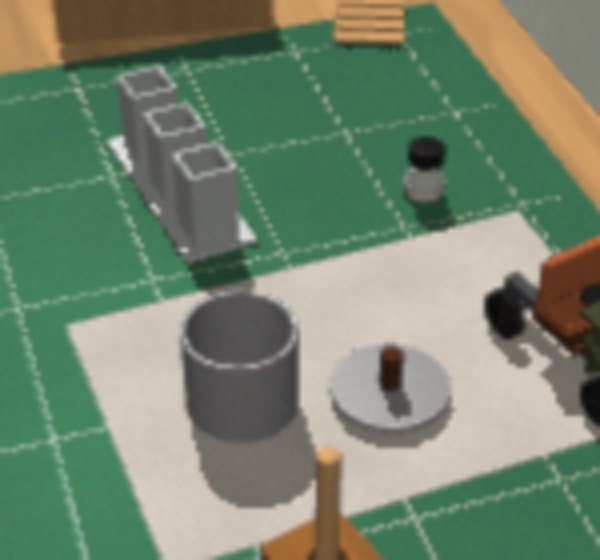

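```bash
cat > m0.py <<'E'
from h import *
from rig import vision
S=vision.get_calibration('scene');D=vision.get_calibration('side')
def u(p,x0,y0): return ((p[0]+.5)/4-.5+x0,(p[1]+.5)/4-.5+y0)
a=lambda x,y:u((x,y),80,165); b=lambda x,y:u((x,y),225,210)
c=lambda x,y:u((x,y),225,110); d=lambda x,y:u((x,y),180,110)
for n,p,q,z in [('far top',a(374,66),b(148,53),160),('near top',a(203,187),b(285,186),175),('block1',a(232,387),b(348,328),75),('block2',a(470,178),b(160,115),75),('block3',a(165,338),b(262,375),75),
 ('block bore mid',a(322,250),b(208,230),75),
 ('pot rim',c(119,254),d(240,331),75),('lid disc',c(190,443),d(390,385),13),('knob top',c(192,405),d(391,352),45),
 ('t a',c(385,147),d(205,160),76),('t b',c(444,104),d(174,120),76),('t c',c(498,62),d(147,82),76)]:
    X,e=tri(S,p,D,q); print(n,X.round(1),round(e,1),plane(S,p,z)[:2].round(1),plane(D,q,z)[:2].round(1))
E
python3 m0.py
```

```text
far top [ 511.2 -219.5  168.5] 1.0 [ 502.7 -215.4] [ 513.9 -212.7]
near top [ 542.9 -333.4  179.3] 1.9 [ 538.4 -331.4] [ 544.6 -331.6]
block1 [ 578.  -358.7   72.3] 2.2 [ 579.3 -358.1] [ 577.2 -361.3]
block2 [ 531.9 -184.    70.3] 4.6 [ 534.1 -183.6] [ 530.7 -190.5]
block3 [ 524.6 -369.5   68.8] 1.0 [ 529.9 -371. ] [ 522.7 -372.2]
block bore mid [ 528.5 -277.2   74.2] 2.1 [ 528.5 -276.5] [ 528.4 -278.9]
pot rim [520.4  -6.5  72.9] 2.5 [521.1  -6.5] [519.9 -10.5]
lid disc [626.4 -34.4  11.6] 0.9 [627.  -34.7] [625.9 -36.4]
knob top [625.7 -34.   45.3] 1.3 [625.1 -33.1] [625.8 -34.6]
t a [550.7 194.7  76.5] 1.6 [549.7 196.1] [550.9 194. ]
t b [541.8 260.2  75. ] 1.6 [541.9 260.2] [541.4 257.3]
t c [533.7 322.2  76.6] 2.1 [532.3 324.4] [533.9 321.3]
```

```bash
cat >> m0.py <<'E'
print()
for n,p,q in [('pinkA1',a(47,313),b(445,165)),('pinkA2',a(47,313),b(393,342)),('pinkB1',a(285,320),b(445,165)),('pinkB2',a(285,320),b(393,342))]:
    X,e=tri(S,p,D,q); print(n,X.round(1),round(e,1))
print('truck',tri(S,(318,255),D,(338,182)))
print('jar', plane(S,(219,290),50),plane(S,(373,197),50))
E
python3 m0.py | sed -n '/^$/,$p'
cat > go.py <<'E'
import sys
from h import *
from rig import r
# usage: go.py x y z yaw_deg -> tool shift (cm) and turn (deg) from measured pose
t=np.array([float(v) for v in sys.argv[1:5]]); s=r.sense()
M=R.from_euler('xyz',s['orientation']).as_matrix(); d=M.T@(t[:3]-s['ee_pos'])/10
print('t',round(s['time_s'],2),'at',s['ee_pos'].round(1),'rpy',np.degrees(s['orientation']).round(2),'gap',round(s['finger_gap'],3),'F',s['wrist_force'].round(1))
tu=(np.degrees(s['orientation'][2])-t[3]+180)%360-180
print('shift cm',d.round(2),'turn',round(tu,1),'len',np.linalg.norm(d).round(2),'q',s['joint_positions'].round(2))
E
python3 go.py 512 -150 265 90
```

```text
pinkA1 [ 599.3 -408.6  233.1] 46.7
pinkA2 [ 558.9 -423.2  168.8] 0.9
pinkB1 [ 630.2 -339.   168. ] 2.4
pinkB2 [ 587.4 -351.2   92.8] 62.7
truck (array([800.92352114, -60.51259209,  80.85218853]), np.float64(3.676084825089907))
jar [ 724.2830953  -257.94185544   50.        ] [745.49684672 187.06838918  50.        ]
t 0.15 at [261.5 567.4 187.4] rpy [-1.7995e+02  1.0000e-02  1.5526e+02] gap 1.002 F [-0.  -0.2 -2. ]
shift cm [-52.77 -54.67  -7.71] turn 65.3 len 76.38 q [-1.18  0.42 -0.01  1.61  0.    1.11 -0.05]
```

```bash
python3 -m creep '[[[-3,-3,-3],5],[[-7,-7,-6],12],[[-11,-11.3,-7.7],20],[[-15,-15.5,-7.7],28],[[-19,-19.7,-7.7],36],[[-23,-23.8,-7.7],44],[[-27,-28,-7.7],51],[[-31,-32,-7.7],58],[[-35,-36.3,-7.7],65.3],[[-39,-40.4,-7.7],65.3]]' 60; python3 go.py 512 -150 265 90; python3 go.py 512 -219.5 265 90
```

```text
time_s: 1.4
ee_pos: [446.9, 35.6, 265.0]
orientation: [3.141, -0.0, 1.568]
wrist_force: [0.9, 0.4, -0.0]
finger_gap: 0.598
t 1.4 at [446.9  35.6 265. ] rpy [ 1.7998e+02 -2.0000e-02  8.9840e+01] gap 0.598 F [ 0.9  0.4 -0. ]
shift cm [-18.54   6.56  -0.  ] turn -0.2 len 19.67 q [-0.66  0.01  0.52  1.94 -0.01  1.19 -0.14]
t 1.4 at [446.9  35.6 265. ] rpy [ 1.7998e+02 -2.0000e-02  8.9840e+01] gap 0.598 F [ 0.9  0.4 -0. ]
shift cm [-2.549e+01  6.580e+00 -1.000e-02] turn -0.2 len 26.33 q [-0.66  0.01  0.52  1.94 -0.01  1.19 -0.14]
```

```bash
python3 -m creep '[[[-5,1.3,0],0],[[-10,2.6,0],0],[[-15,3.9,0],0],[[-20,5.2,0],0],[[-25.5,6.6,0],0],[[-25.5,6.6,0],0],[[-25.5,6.6,0],0]]' 60; python3 go.py 512 -219.5 130 90; python3 - <<'E'
from rig import r, vision
import cv2
from h import *
c=vision.get_calibration('wrist'); im=vision.read_camera('wrist')
im=im[...,::-1].copy(); cv2.imwrite('pics/w1.png',im)
for X in ([512,-219.5,170],[544,-333,180]): print(proj(c,X))
E
```

```text
time_s: 2.28
ee_pos: [512.3, -217.1, 264.5]
orientation: [-3.141, -0.0, 1.57]
wrist_force: [0.4, 0.6, 1.2]
finger_gap: 0.602
t 2.27 at [ 512.3 -217.1  264.5] rpy [-1.7995e+02 -1.0000e-02  8.9960e+01] gap 0.602 F [0.4 0.6 1.2]
shift cm [-0.24 -0.02 13.45] turn -0.0 len 13.45 q [-0.26  0.28  0.75  1.71 -0.2   1.23  0.53]
[[257.65184166 196.11248966]]
[[291.01531365 311.72962708]]
```

View pics/w1.png

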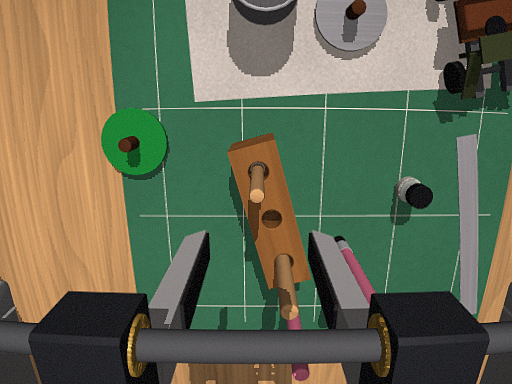

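The wrist view shows the medium handle's top at (257,196), where I predicted (257.7,196.1). The thick handle's top is at (289,312), against a prediction of (291,312). Widths (about 14 and 19 mm) and heights (168 and 179 mm) match brush_medium and brush_thick, so brush_thin is absent. Order: medium, then thick.

```bash
python3 -m creep '[[[-0.1,0,4],0],[[-0.2,0,8],0],[[-0.2,0,12],0],[[-0.2,0,13.4],0],[[-0.2,0,13.4],0],[[-0.2,0,13.4],0]]' 60; python3 go.py 512 -219.5 130 90; python3 -m creep '[[[0,0,0],0],[[0,0,0],0],[[0,0,0],0],[[0,0,0],0],[[0,0,0],0],[[0,0,0],0]]' 0 20;python3 go.py 512 -219.5 130 90
```

```text
time_s: 3.08
ee_pos: [513.4, -219.6, 132.4]
orientation: [3.14, 0.0, 1.571]
wrist_force: [0.1, -0.3, 0.4]
finger_gap: 0.6
t 3.08 at [ 513.4 -219.6  132.4] rpy [1.7989e+02 2.0000e-02 8.9990e+01] gap 0.6 F [ 0.1 -0.3  0.4]
shift cm [ 0.01 -0.14  0.24] turn -0.0 len 0.27 q [-0.19  0.43  0.69  1.86 -0.33  0.97  0.64]
time_s: 3.82
ee_pos: [512.5, -219.6, 130.9]
orientation: [-3.142, 0.0, 1.57]
wrist_force: [-0.1, -0.2, 0.7]
finger_gap: 0.145
t 3.83 at [ 512.5 -219.6  130.9] rpy [-1.800e+02  1.000e-02  8.996e+01] gap 0.145 F [-0.1 -0.2  0.7]
shift cm [ 0.01 -0.05  0.09] turn -0.0 len 0.1 q [-0.19  0.43  0.69  1.86 -0.33  0.97  0.64]
```

```bash
python3 -m creep '[[[0,0,-2],0],[[0,0,-5],0],[[0,0,-9],0],[[0,0,-13],0],[[0,0,-13],0],[[0,0,-13],0]]'; python3 - <<'E'
from rig import r, vision
import cv2, numpy as np
a=vision.read_camera('scene')[100:292,80:420]; b=vision.read_camera('side')[100:292,150:490]
cv2.imwrite('pics/v2.png',cv2.resize(np.vstack([a,b])[...,::-1],None,fx=1.5,fy=1.5))
E
```

```text
time_s: 4.58
ee_pos: [512.3, -219.3, 260.3]
orientation: [-3.141, -0.0, 1.57]
wrist_force: [0.8, 1.0, -0.7]
finger_gap: 0.148
```

View pics/v2.png

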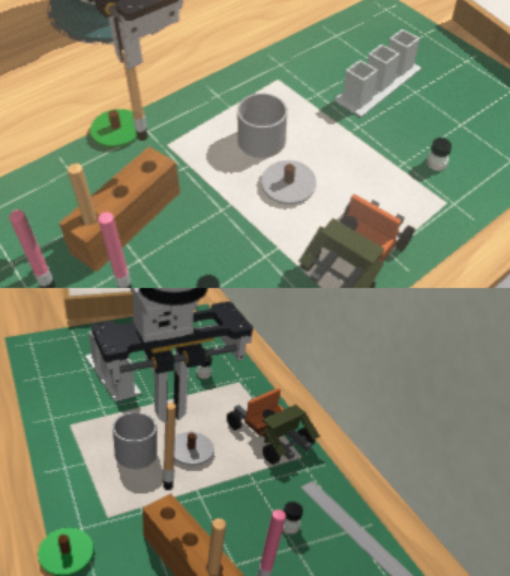

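```bash
python3 - <<'E'
from h import *
from rig import vision
S=vision.get_calibration('scene');D=vision.get_calibration('side')
print(tri(S,(174,190.7),D,(262,232.7)))
# pot check: rim outer ellipse centre both
print(tri(S,(80+262/1.5,100+110/1.5),D,(150+135/1.5,100+(430-288)/1.5)))
E
python3 go.py 520.5 -7.5 260 90
```

```text
(array([ 511.12968978, -222.04814526,  139.67841303]), np.float64(2.7901289545591927))
(array([519.84411411,  -6.6865277 ,  68.04502442]), np.float64(8.568840640563806))
t 4.67 at [ 512.1 -219.3  259.9] rpy [-1.7991e+02 -1.0000e-02  8.9960e+01] gap 0.149 F [-0.3 -0.2 -0.1]
shift cm [ 2.118e+01  8.300e-01 -1.000e-02] turn -0.0 len 21.2 q [-0.26  0.29  0.75  1.72 -0.21  1.22  0.54]
```

```bash
python3 -m creep '[[[4,0.2,0],0],[[9,0.4,0],0],[[14,0.6,0],0],[[19,0.8,0],0],[[21.2,0.8,0],0],[[21.2,0.8,0],0],[[21.2,0.8,0],0]]'; python3 - <<'E'
from rig import r, vision
import cv2, numpy as np
a=vision.read_camera('scene')[80:272,150:490]; b=vision.read_camera('side')[100:292,120:460]
cv2.imwrite('pics/v3.png',cv2.resize(np.vstack([a,b])[...,::-1],None,fx=1.5,fy=1.5))
E
python3 go.py 520.5 -7.5 141 90
```

```text
time_s: 5.55
ee_pos: [520.4, -8.6, 260.5]
orientation: [-3.141, 0.001, 1.569]
wrist_force: [0.6, 0.2, 0.5]
finger_gap: 0.151
t 5.65 at [520.6  -8.8 260.7] rpy [-1.7998e+02  2.0000e-02  8.9860e+01] gap 0.151 F [ 0.7  0.3 -1. ]
shift cm [ 0.13 -0.   11.97] turn -0.1 len 11.97 q [-0.61  0.19  0.65  1.8  -0.12  1.2   0.08]
```

View pics/v3.png

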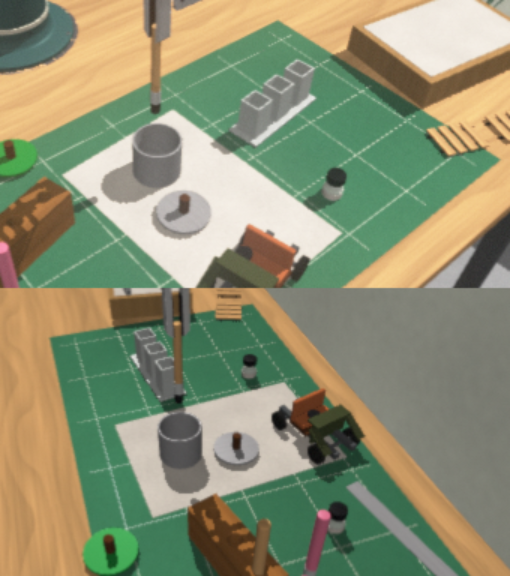

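The brush hangs above the pot at scene crop (155,108). The pot at (157,155) hasn't moved. Lowering.

```bash
python3 -m creep '[[[0.1,0,3],0],[[0.1,0,6],0],[[0.1,0,9],0],[[0.1,0,11.5],0],[[0.1,0,12],0],[[0.1,0,12],0],[[0.1,0,12],0],[[0.1,0,12],0],[[0.1,0,12],0],[[0.1,0,12],0]]';  python3 -m creep '[[[0,0,0],0],[[0,0,0],0],[[0,0,0],0],[[0,0,0],0],[[0,0,0],0],[[0,0,0],0],[[0,0,0],0],[[0,0,0],0],[[0,0,0],0],[[0,0,0],0]]'; python3 - <<'E'
from rig import r, vision
import cv2, numpy as np
a=vision.read_camera('scene')[80:272,150:490]; b=vision.read_camera('side')[100:292,120:460]
cv2.imwrite('pics/v4.png',cv2.resize(np.vstack([a,b])[...,::-1],None,fx=1.5,fy=1.5))
E
python3 -m creep '[[[0,0,0],0],[[0,0,0],0],[[0,0,0],0],[[0,0,0],0],[[0,0,0],0],[[0,0,0],0],[[0,0,0],0],[[0,0,0],0],[[0,0,0],0],[[0,0,0],0]]'
```

```text
time_s: 6.9
ee_pos: [520.7, -6.5, 141.0]
orientation: [3.141, -0.0, 1.57]
wrist_force: [-0.2, -1.0, -0.6]
finger_gap: 0.149
time_s: 8.15
ee_pos: [520.7, -6.6, 140.9]
orientation: [3.142, 0.0, 1.57]
wrist_force: [-0.3, -0.3, -0.4]
finger_gap: 0.146
time_s: 9.5
ee_pos: [520.7, -6.6, 140.9]
orientation: [3.142, 0.0, 1.57]
wrist_force: [0.3, -0.6, -0.5]
finger_gap: 0.149
```

View pics/v4.png

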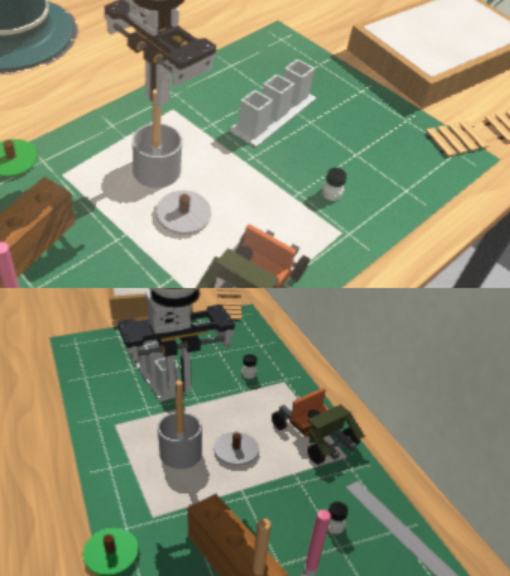

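```bash
python3 -m creep '[[[0,0,0],0],[[0,0,0],0],[[0,0,0],0],[[0,0,0],0],[[0,0,-3],0],[[0,0,-7],0],[[0,0,-11],0],[[0,0,-12.5],0],[[0,0,-12.5],0],[[0,0,-12.5],0]]'; python3 go.py 533 322.5 265 90
```

```text
time_s: 10.75
ee_pos: [520.1, -6.5, 264.6]
orientation: [-3.14, 0.0, 1.57]
wrist_force: [-0.7, 0.2, 0.5]
finger_gap: 0.148
t 10.75 at [520.1  -6.5 264.6] rpy [-1.799e+02  2.000e-02  8.997e+01] gap 0.148 F [-0.7  0.2  0.5]
shift cm [32.9   1.27 -0.06] turn -0.0 len 32.92 q [-0.62  0.19  0.66  1.79 -0.12  1.21  0.07]
```

```bash
python3 -m creep '[[[4,0.2,0],0],[[9,0.4,0],0],[[14,0.6,0],0],[[19,0.8,0],0],[[24,1,0],0],[[29,1.2,0],0],[[32.9,1.3,0],0],[[32.9,1.3,0],0],[[32.9,1.3,0],0],[[32.9,1.3,0],0]]'; python3 - <<'E'
from rig import r, vision
import cv2, numpy as np
from h import *
for n,(x,y) in {'scene':(290,80),'side':(170,90)}.items():
    c=vision.get_calibration(n); im=vision.read_camera(n)[...,::-1]
    cv2.imwrite(f'pics/t_{n}.png',cv2.resize(im[y:y+110,x:x+110],None,fx=4,fy=4,interpolation=cv2.INTER_CUBIC))
    print(n,(proj(c,[[533,322.5,144],[533,322.5,76],[541.7,259.5,76],[550.5,195,76]])-[x,y])*4)
E
python3 go.py 533 322.5 265 90
python3 -c "
import cv2,numpy as np
cv2.imwrite('pics/t.png',np.hstack([cv2.imread('pics/t_scene.png'),cv2.imread('pics/t_side.png')])[:, :800])"
```

```text
time_s: 12.0
ee_pos: [534.1, 321.1, 265.7]
orientation: [-3.141, 0.0, 1.568]
wrist_force: [-0.0, -0.5, -0.6]
finger_gap: 0.148
scene [[251.92900709 101.11162997]
 [235.40127589 182.00236871]
 [181.56244325 222.73160925]
 [123.09478294 266.7937697 ]]
side [[178.05478214  89.9359528 ]
 [184.19215168 159.92185798]
 [212.14337229 197.06835703]
 [242.7273423  237.9055869 ]]
t 12.1 at [534.1 321.5 265.9] rpy [180.    -0.    89.89] gap 0.154 F [ 0.5 -0.4 -0. ]
shift cm [ 0.1  -0.11  0.09] turn -0.1 len 0.17 q [-0.95  0.38  0.49  1.54 -0.18  1.27 -0.44]
```

View pics/t.png

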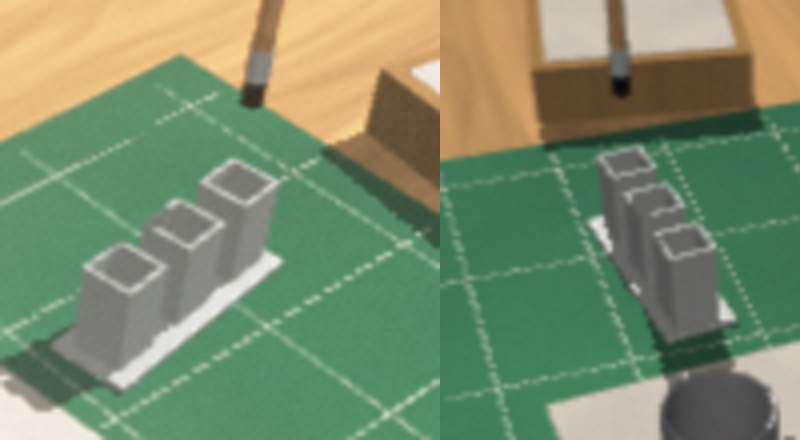

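The tip is at (252,103) and (620,92), and the tube rim at (238,183) and (627,162). Both match predictions to within about 1.5 mm. Lowering.

```bash
python3 -m creep '[[[0,-0.1,3],0],[[0,-0.1,6],0],[[0,-0.1,9],0],[[0,-0.1,12],0],[[0,-0.1,13.6],0],[[0,-0.1,13.6],0],[[0,-0.1,13.6],0],[[0,-0.1,13.6],0]]'; python3 go.py 533 322.5 128 90
```

```text
time_s: 13.1
ee_pos: [533.4, 322.7, 130.9]
orientation: [3.14, -0.001, 1.57]
wrist_force: [0.4, -0.0, -0.6]
finger_gap: 0.15
t 13.1 at [533.4 322.7 130.9] rpy [ 1.7993e+02 -5.0000e-02  8.9960e+01] gap 0.15 F [ 0.4 -0.  -0.6]
shift cm [-0.02 -0.04  0.29] turn -0.0 len 0.29 q [-0.92  0.5   0.45  1.69 -0.25  1.01 -0.39]
```

Bottom is about 4 mm above the floor. I'll ease down 3 mm, release, and rise.

```bash
python3 -m creep '[[[0,0,0.3],0],[[0,0,0.3],0],[[0,0,0.3],0]]'; python3 -m creep '[[[0,0,0],0],[[0,0,0],0],[[0,0,0],0],[[0,0,0],0],[[0,0,0],0]]' 40; python3 -m creep '[[[0,0,-2],0],[[0,0,-5],0],[[0,0,-9],0],[[0,0,-13.5],0],[[0,0,-13.5],0],[[0,0,-13.5],0]]'; python3 - <<'E'
from rig import r, vision
import cv2, numpy as np
a=vision.read_camera('scene')[60:252,150:490]; b=vision.read_camera('side')[100:292,120:460]
cv2.imwrite('pics/v5.png',cv2.resize(np.vstack([a,b])[...,::-1],None,fx=1.5,fy=1.5))
E
python3 go.py 544 -334 270 90
```

```text
time_s: 13.48
ee_pos: [532.9, 322.4, 126.9]
orientation: [3.142, 0.0, 1.57]
wrist_force: [-0.4, -0.0, 0.6]
finger_gap: 0.145
time_s: 14.1
ee_pos: [532.9, 322.4, 126.9]
orientation: [3.142, 0.0, 1.57]
wrist_force: [-0.1, 0.5, -1.0]
finger_gap: 0.397
time_s: 14.85
ee_pos: [532.7, 322.3, 262.3]
orientation: [3.141, -0.0, 1.57]
wrist_force: [-0.9, -0.2, 0.5]
finger_gap: 0.401
t 14.95 at [532.5 322.2 261.3] rpy [-1.7994e+02  5.0000e-02  8.9960e+01] gap 0.404 F [-0.1  0.3 -0.2]
shift cm [-65.62   1.2   -0.82] turn -0.0 len 65.64 q [-0.95  0.39  0.49  1.54 -0.19  1.26 -0.44]
```

View pics/v5.png

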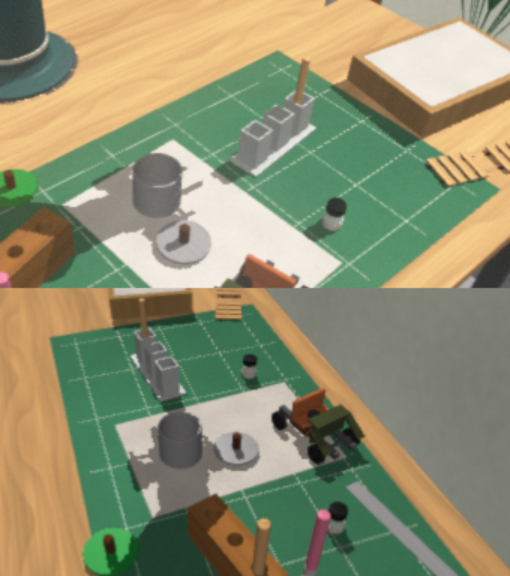

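The medium brush stands in the far tube: its handle is at scene crop (303,80) and side crop (143,320). Now to the thick one.

```bash
python3 -m creep '[[[-4,0.1,-0.8],0],[[-10,0.2,-0.8],0],[[-16,0.3,-0.8],0],[[-22,0.4,-0.8],0],[[-28,0.5,-0.8],0],[[-34,0.6,-0.8],0],[[-40,0.7,-0.8],0],[[-46,0.8,-0.8],0],[[-52,0.9,-0.8],0],[[-58,1,-0.8],0]]' 60; python3 -m creep '[[[-4,0.1,0],0],[[-7.6,0.2,0],0],[[-7.6,0.2,0],0],[[-7.6,0.2,0],0]]'; python3 go.py 544 -334 270 90;python3 - <<'E'
from rig import r, vision
import cv2, numpy as np
from h import *
S=vision.get_calibration('scene');D=vision.get_calibration('side');W=vision.get_calibration('wrist')
im=vision.read_camera('wrist')[...,::-1]; cv2.imwrite('pics/w6.png',im)
print(proj(W,[[544,-334,180],[544,-334,75]]))
E
```

```text
time_s: 16.2
ee_pos: [542.1, -259.2, 269.3]
orientation: [-3.141, -0.0, 1.571]
wrist_force: [1.0, 1.3, -0.6]
finger_gap: 0.599
time_s: 16.7
ee_pos: [544.4, -332.9, 269.2]
orientation: [-3.141, -0.001, 1.57]
wrist_force: [1.2, 0.5, 0.2]
finger_gap: 0.598
t 16.7 at [ 544.4 -332.9  269.2] rpy [-1.7994e+02 -3.0000e-02  8.9970e+01] gap 0.598 F [1.2 0.5 0.2]
shift cm [-0.11 -0.04 -0.08] turn -0.0 len 0.14 q [-0.02  0.46  0.75  1.5  -0.32  1.31  0.76]
[[257.61029276 196.42358923]
 [257.9865012  170.73938832]]
```

View pics/w6.png

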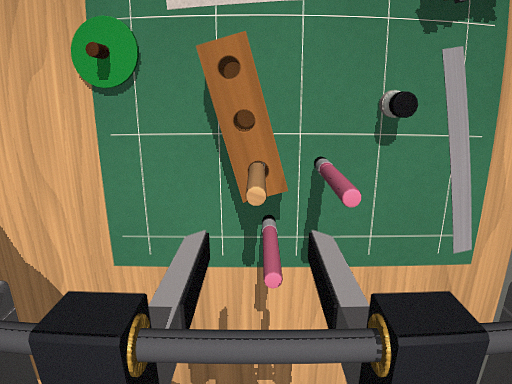

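The wooden handle's top is at (256,197), as predicted (257.6,196.4). The pink ones at (352,198) and (273,280) are left alone and clear of the fingers.

```bash
python3 -m creep '[[[-0.1,0,4],0],[[-0.1,0,8],0],[[-0.1,0,12],0],[[-0.1,0,13.8],0],[[-0.1,0,13.8],0],[[-0.1,0,13.8],0],[[-0.1,0,13.8],0]]' 60; python3 -m creep '[[[0,0,0],0],[[0,0,0],0],[[0,0,0],0],[[0,0,0],0],[[0,0,0],0],[[0,0,0],0]]' 0 25;python3 go.py 544 -334 130 90; python3 -m creep '[[[0,0,-2],0],[[0,0,-5],0],[[0,0,-9],0],[[0,0,-13],0],[[0,0,-13],0],[[0,0,-13],0]]'; python3 go.py 520.5 -7.5 261 90; python3 - <<'E'
from rig import r, vision
import cv2, numpy as np
a=vision.read_camera('scene')[100:292,80:420]; b=vision.read_camera('side')[100:292,150:490]
cv2.imwrite('pics/v7.png',cv2.resize(np.vstack([a,b])[...,::-1],None,fx=1.5,fy=1.5))
E
```

```text
time_s: 17.62
ee_pos: [545.0, -334.9, 133.2]
orientation: [3.14, 0.001, 1.57]
wrist_force: [0.4, 0.8, 0.6]
finger_gap: 0.603
time_s: 18.38
ee_pos: [544.4, -334.6, 131.9]
orientation: [-3.142, 0.0, 1.57]
wrist_force: [-1.0, 0.6, 0.1]
finger_gap: 0.197
t 18.38 at [ 544.4 -334.6  131.9] rpy [-180.      0.     89.96] gap 0.197 F [-1.   0.6  0.1]
shift cm [ 0.06 -0.04  0.19] turn -0.0 len 0.2 q [ 0.02  0.58  0.68  1.65 -0.41  1.06  0.83]
time_s: 19.12
ee_pos: [544.3, -334.4, 262.1]
orientation: [3.141, -0.0, 1.57]
wrist_force: [-0.3, 0.4, -0.7]
finger_gap: 0.197
t 19.12 at [ 544.3 -334.4  262.1] rpy [179.99  -0.    89.96] gap 0.197 F [-0.3  0.4 -0.7]
shift cm [32.69 -2.4   0.11] turn -0.0 len 32.78 q [-0.02  0.47  0.74  1.51 -0.32  1.29  0.76]
```

View pics/v7.png

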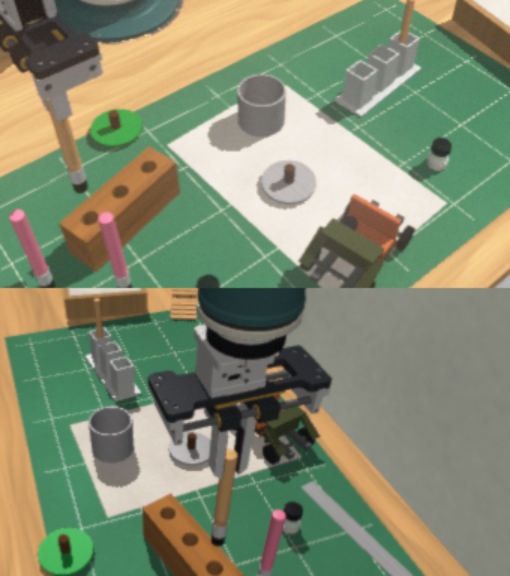

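The pot has been knocked. It's now at scene crop (262,105), where it was at (262,125) before. Re-measuring.

```bash
python3 - <<'E'
from rig import r, vision
import cv2, numpy as np
o=[]
for n,(x,y) in {'scene':(220,130),'side':(185,165)}.items():
    im=vision.read_camera(n)[...,::-1]
    o.append(cv2.resize(im[y:y+90,x:x+80],None,fx=5,fy=5,interpolation=cv2.INTER_CUBIC))
cv2.imwrite('pics/p8.png',np.hstack(o))
E
```

```text
(no output)
```

View pics/p8.png

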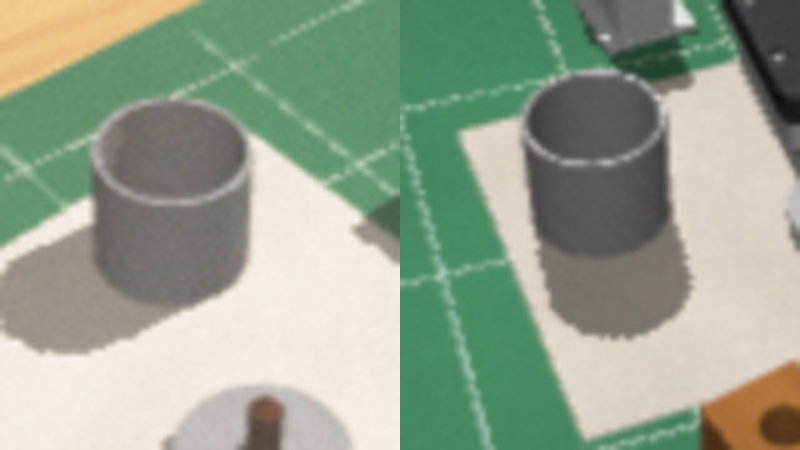

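```bash
python3 - <<'E'
from h import *
from rig import vision
S=vision.get_calibration('scene');D=vision.get_calibration('side')
u=lambda p,x,y:((p[0]+.5)/5-.5+x,(p[1]+.5)/5-.5+y)
p,q=u((170.5,151.5),220,130),u((195.5,117.5),185,165)
print(tri(S,p,D,q),plane(S,p,75),plane(D,q,75)); print('knob',plane(S,u((265,405),220,130),45))
E
```

```text
(array([481.9190387 ,  22.02860367,  74.8008629 ]), np.float64(1.156949054956147)) [481.59804213  22.55927506  75.        ] [481.9309166   20.97601444  75.        ]
knob [624.36505215 -32.56635878  45.        ]
```

```bash
python3 go.py 482 22 262 90; python3 -m creep '[[[4,-0.7,0],0],[[9,-1.6,0],0],[[14,-2.5,0],0],[[19,-3.4,0],0],[[24,-4.3,0],0],[[29,-5.2,0],0],[[34,-6.1,0],0],[[35.6,-6.2,0],0],[[35.6,-6.2,0],0],[[35.6,-6.2,0],0]]'; python3 go.py 482 22 142 90;  python3 - <<'E'
from rig import r, vision
import cv2, numpy as np
o=[]
for n,(x,y) in {'scene':(200,100),'side':(165,135)}.items():
    im=vision.read_camera(n)[...,::-1]
    o.append(cv2.resize(im[y:y+120,x:x+100],None,fx=4,fy=4,interpolation=cv2.INTER_CUBIC))
cv2.imwrite('pics/p9.png',np.hstack(o))
E
```

```text
t 19.32 at [ 544.2 -334.4  261.2] rpy [-1.7994e+02 -2.0000e-02  8.9960e+01] gap 0.198 F [ 0.4 -0.1 -0.4]
shift cm [35.63 -6.24 -0.06] turn -0.0 len 36.18 q [-0.02  0.47  0.74  1.51 -0.32  1.29  0.76]
time_s: 20.58
ee_pos: [482.8, 19.8, 261.8]
orientation: [-3.141, 0.001, 1.568]
wrist_force: [0.8, -0.7, -1.2]
finger_gap: 0.196
t 20.57 at [482.8  19.8 261.8] rpy [-1.7999e+02  3.0000e-02  8.9840e+01] gap 0.196 F [ 0.8 -0.7 -1.2]
shift cm [ 0.22 -0.08 11.98] turn -0.2 len 11.98 q [-0.7   0.1   0.64  1.88 -0.06  1.19 -0.04]
```

View pics/p9.png

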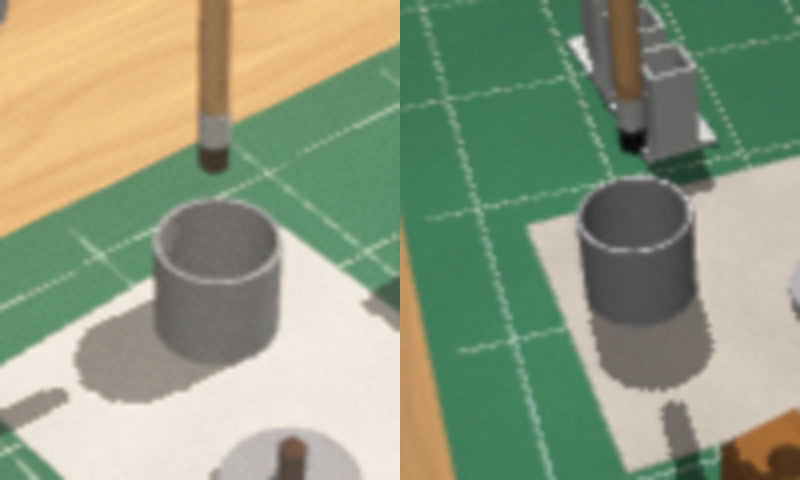

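The tip hangs above the pot's centre line in both views: tip (213,165) and (632,145), mouth (216,242) and (635,215). Lowering.

```bash
python3 -m creep '[[[0.1,0,3],0],[[0.1,0,6],0],[[0.1,0,9],0],[[0.1,0,11.5],0],[[0.1,0,12],0],[[0.1,0,12],0],[[0.1,0,12],0],[[0.1,0,12],0],[[0.1,0,12],0],[[0.1,0,12],0]]';  python3 -m creep '[[[0,0,0],0],[[0,0,0],0],[[0,0,0],0],[[0,0,0],0],[[0,0,0],0],[[0,0,0],0],[[0,0,0],0],[[0,0,0],0],[[0,0,0],0],[[0,0,0],0]]'; python3 - <<'E'
from rig import r, vision
import cv2, numpy as np
o=[]
for n,(x,y) in {'scene':(200,100),'side':(165,135)}.items():
    im=vision.read_camera(n)[...,::-1]
    o.append(cv2.resize(im[y:y+120,x:x+100],None,fx=4,fy=4,interpolation=cv2.INTER_CUBIC))
cv2.imwrite('pics/p10.png',np.hstack(o))
E
python3 -m creep '[[[0,0,0],0],[[0,0,0],0],[[0,0,0],0],[[0,0,0],0],[[0,0,0],0],[[0,0,0],0],[[0,0,0],0],[[0,0,0],0],[[0,0,0],0],[[0,0,0],0]]'; python3 -m creep '[[[0,0,0],0],[[0,0,0],0],[[0,0,0],0],[[0,0,0],0],[[0,0,-3],0],[[0,0,-7],0],[[0,0,-11],0],[[0,0,-13],0],[[0,0,-13],0],[[0,0,-13],0]]'; python3 go.py 541.8 259 270 90
```

```text
time_s: 21.92
ee_pos: [482.7, 22.5, 142.0]
orientation: [3.141, -0.0, 1.57]
wrist_force: [0.2, 0.6, -0.5]
finger_gap: 0.198
time_s: 23.18
ee_pos: [482.7, 22.4, 141.9]
orientation: [3.142, 0.0, 1.57]
wrist_force: [-0.3, 1.0, 0.0]
finger_gap: 0.196
time_s: 24.52
ee_pos: [482.7, 22.5, 141.9]
orientation: [-3.142, 0.0, 1.57]
wrist_force: [-1.0, 0.3, -0.7]
finger_gap: 0.194
time_s: 25.78
ee_pos: [482.3, 22.5, 271.0]
orientation: [-3.141, 0.0, 1.57]
wrist_force: [-0.9, 0.2, 0.4]
finger_gap: 0.197
t 25.77 at [482.3  22.5 271. ] rpy [-1.7994e+02  2.0000e-02  8.9960e+01] gap 0.197 F [-0.9  0.2  0.4]
shift cm [23.65  5.94  0.09] turn -0.0 len 24.39 q [-0.71  0.09  0.65  1.87 -0.06  1.21 -0.05]
```

View pics/p10.png

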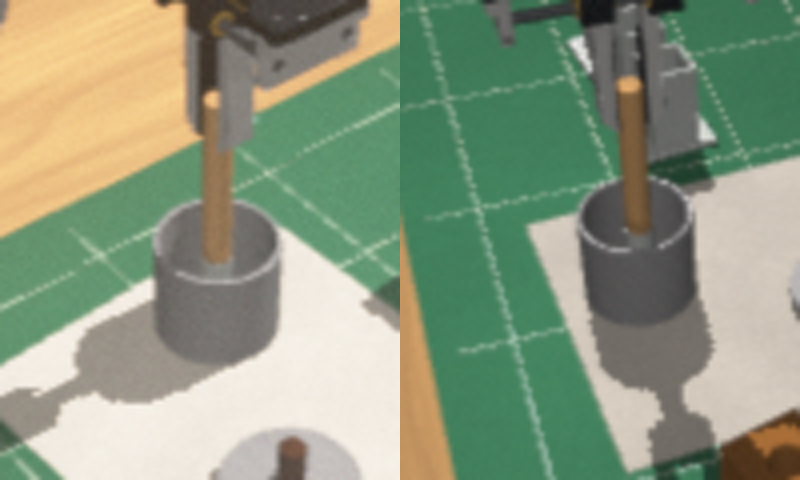

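The thick brush stood inside the pot, at (216,260) and (638,230), for over 3 s. Now to the nearest tube, tube0, two tubes away from the medium brush.

```bash
python3 go.py 550.5 195 270 90|tail -1; python3 -m creep '[[[4,1.6,0],0],[[8,3.2,0],0],[[12,4.7,0],0],[[16,6.3,0],0],[[17.2,6.8,0],0],[[17.2,6.8,0],0],[[17.2,6.8,0],0],[[17.2,6.8,0],0]]'; python3 go.py 550.5 195 128 90;  python3 - <<'E'
from rig import r, vision
import cv2, numpy as np
from h import *
o=[]
for n,(x,y) in {'scene':(280,90),'side':(180,100)}.items():
    im=vision.read_camera(n)[...,::-1]
    o.append(cv2.resize(im[y:y+110,x:x+100],None,fx=4,fy=4,interpolation=cv2.INTER_CUBIC))
    print((proj(vision.get_calibration(n),[[550.5,195,148],[550.5,195,76]])-[x,y])*4)
cv2.imwrite('pics/p11.png',np.hstack(o))
E
```

```text
shift cm [17.26  6.81  0.09] turn -0.0 len 18.55 q [-0.71  0.09  0.65  1.87 -0.06  1.21 -0.05]
time_s: 26.78
ee_pos: [550.7, 193.3, 272.1]
orientation: [3.141, -0.0, 1.569]
wrist_force: [-0.3, -0.0, -0.4]
finger_gap: 0.194
t 26.77 at [550.7 193.3 272.1] rpy [ 1.7999e+02 -1.0000e-02  8.9880e+01] gap 0.194 F [-0.3 -0.  -0.4]
shift cm [ 0.16 -0.02 14.41] turn -0.1 len 14.41 q [-0.83  0.31  0.55  1.63 -0.17  1.25 -0.24]
[[176.44676125 139.65706502]
 [163.09478294 226.7937697 ]]
[[198.42765812 121.54088384]
 [202.7273423  197.9055869 ]]
```

View pics/p11.png

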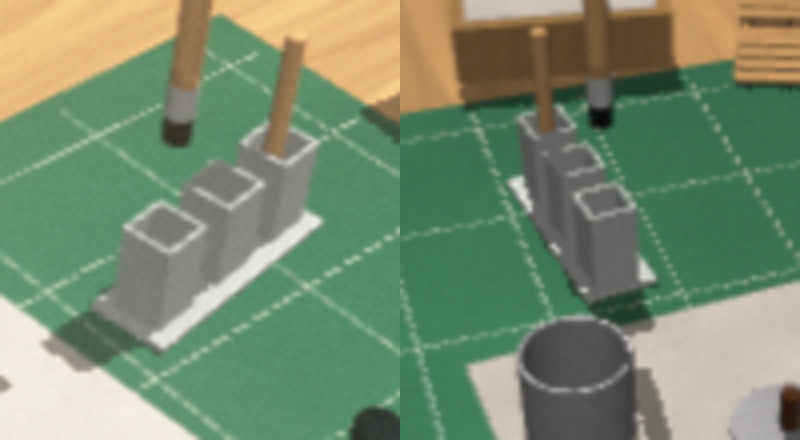

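```bash
python3 -m creep '[[[0,0,3],0],[[0,0,6],0],[[0,0,9],0],[[0,0,12],0],[[0,0,14.1],0],[[0,0,14.1],0],[[0,0,14.1],0],[[0,0,14.1],0],[[0,0,14.1],0]]'; python3 go.py 550.5 195 129 90
```

```text
time_s: 28.0
ee_pos: [551.0, 194.5, 131.5]
orientation: [3.141, -0.0, 1.57]
wrist_force: [0.8, 0.5, -1.3]
finger_gap: 0.195
t 28.0 at [551.  194.5 131.5] rpy [ 1.7996e+02 -2.0000e-02  8.9970e+01] gap 0.195 F [ 0.8  0.5 -1.3]
shift cm [ 0.05 -0.05  0.25] turn -0.0 len 0.26 q [-0.79  0.44  0.51  1.79 -0.26  0.98 -0.17]
```

```bash
python3 -m creep '[[[0,0,0.2],0],[[0,0,0.2],0],[[0,0,0.2],0]]'; python3 -m creep '[[[0,0,0],0],[[0,0,0],0],[[0,0,0],0],[[0,0,0],0],[[0,0,0],0]]' 45; python3 -m creep '[[[0,0,-2],0],[[0,0,-5],0],[[0,0,-9],0],[[0,0,-13.5],0],[[0,0,-13.5],0],[[-9,-2,-13.5],0],[[-14,-2,-13.5],0],[[-14,-2,-13.5],0]]'; python3 - <<'E'
from rig import r, vision
import cv2, numpy as np
a=vision.read_camera('scene')[60:252,150:490]; b=vision.read_camera('side')[100:292,120:460]
cv2.imwrite('pics/v12.png',cv2.resize(np.vstack([a,b])[...,::-1],None,fx=1.5,fy=1.5))
E
python3 go.py 625 -34 180 90
```

```text
time_s: 28.38
ee_pos: [550.8, 194.4, 128.8]
orientation: [-3.141, 0.0, 1.57]
wrist_force: [-0.1, 0.1, 0.2]
finger_gap: 0.197
time_s: 29.0
ee_pos: [550.8, 194.4, 128.9]
orientation: [3.142, 0.0, 1.57]
wrist_force: [0.2, -0.7, 0.3]
finger_gap: 0.453
time_s: 30.0
ee_pos: [530.0, 50.7, 263.6]
orientation: [-3.141, 0.0, 1.566]
wrist_force: [-0.1, 0.7, -0.5]
finger_gap: 0.45
t 30.1 at [530.5  53.  263.6] rpy [-179.99    0.     89.81] gap 0.447 F [ 1.2 -0.   0.4]
shift cm [-8.67  9.48  8.36] turn -0.2 len 15.33 q [-0.69  0.21  0.63  1.76 -0.13  1.21 -0.03]
```

View pics/v12.png

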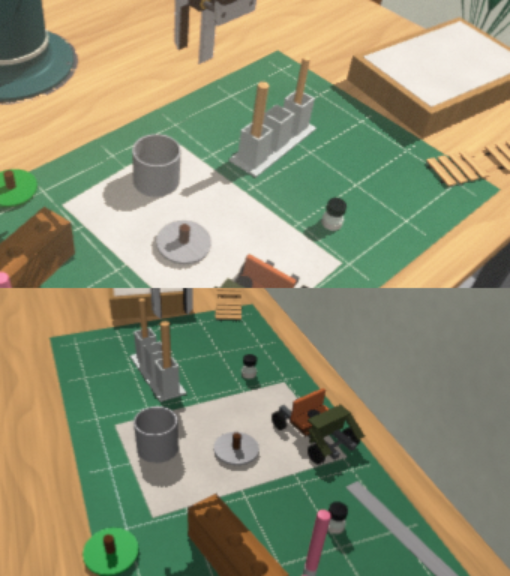

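Both brushes stand in their tubes, at crop (258,110) and (303,80). The lid is still at (184,243). Moving above the knob and checking with the wrist camera.

```bash
python3 -m creep '[[[-4,4.5,2],0],[[-8.7,9.5,5],0],[[-8.7,9.5,8],0],[[-8.7,9.5,8],0],[[-8.7,9.5,8],0],[[-8.7,9.5,8],0]]' 60; python3 go.py 625.3 -33.8 32 90; python3 - <<'E'
from rig import r, vision
import cv2, numpy as np
from h import *
W=vision.get_calibration('wrist')
im=vision.read_camera('wrist')[...,::-1]; cv2.imwrite('pics/w13.png',im)
print(proj(W,[[625.3,-33.8,45],[625.3,-33.8,13],[482,22,75]]))
E
```

```text
time_s: 30.85
ee_pos: [626.0, -31.2, 185.4]
orientation: [3.14, -0.001, 1.572]
wrist_force: [0.1, 0.5, 0.7]
finger_gap: 0.6
t 30.85 at [626.  -31.2 185.4] rpy [ 1.7989e+02 -4.0000e-02  9.0060e+01] gap 0.6 F [0.1 0.5 0.7]
shift cm [-0.27 -0.1  15.34] turn 0.1 len 15.34 q [-0.45  0.48  0.63  1.63 -0.31  1.13  0.25]
[[257.01924991 183.44053709]
 [257.10065265 176.2477127 ]
 [ 99.4293427  132.52307791]]
```

View pics/w13.png

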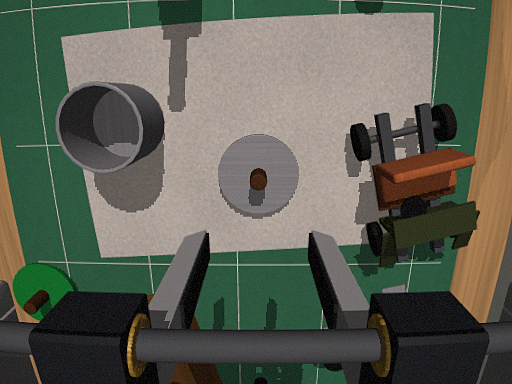

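```bash
python3 - <<'E'
from rig import r, vision
import cv2, numpy as np
from h import *
for i in range(2):
    W=vision.get_calibration('wrist'); im=vision.read_camera('wrist')[...,::-1]
print(r.sense()['ee_pos'])
cv2.imwrite('pics/w14.png',cv2.resize(im[110:230,190:330],None,fx=5,fy=5,interpolation=cv2.INTER_CUBIC))
hsv=cv2.cvtColor(im,cv2.COLOR_BGR2HSV)
m=((hsv[...,1]<45)&(hsv[...,2]>90)&(hsv[...,2]<190)).astype(np.uint8)[110:230,190:330]
print((proj(W,[[625.3,-33.8,45],[625.3,-33.8,13]])-[190,110])*5)
np.save('W.npy',W,allow_pickle=True)
E
```

```text
[625.84573988 -31.92498708 184.90944142]
[[335.9687189  365.30196893]
 [336.34969869 329.43268219]]
```

View pics/w14.png

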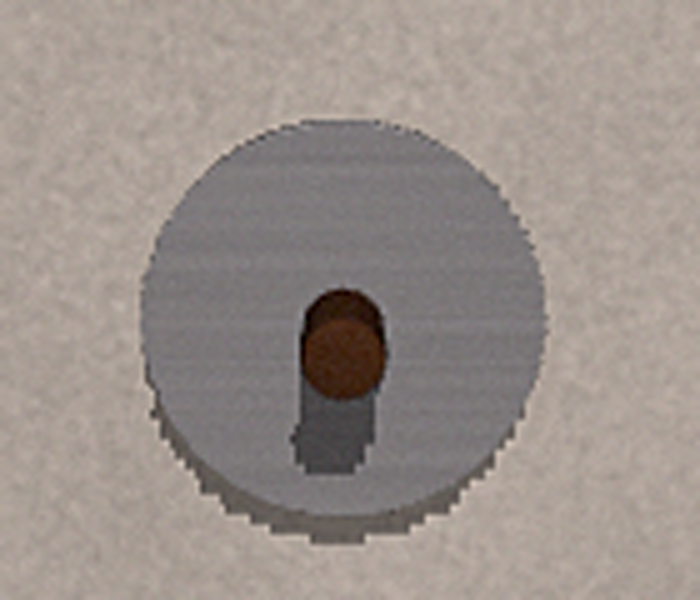

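```bash
python3 - <<'E'
import numpy as np
from h import *
W=np.load('W.npy',allow_pickle=True).item()
for p,z in (((344,359),45),((344,317),13)): print(plane(W,((p[0]+.5)/5-.5+190,(p[1]+.5)/5-.5+110),z))
E
python3 go.py 626.5 -32.5 32 90
```

```text
[626.52473015 -32.06426012  45.        ]
[626.54935104 -30.53645949  13.        ]
t 31.0 at [625.8 -31.9 184.9] rpy [ 1.7992e+02 -3.0000e-02  9.0010e+01] gap 0.6 F [1.1 0.4 0.5]
shift cm [-0.07  0.04 15.29] turn 0.0 len 15.29 q [-0.45  0.48  0.63  1.63 -0.31  1.13  0.25]
```

```bash
python3 -m creep '[[[0,0,4],0],[[0,0,8],0],[[0,0,12],0],[[0,0,14],0],[[0,0,14.5],0],[[0,0,14.7],0],[[0,0,14.7],0],[[0,0,14.7],0]]' 50; python3 go.py 626.5 -32.5 32 90
```

```text
time_s: 32.0
ee_pos: [626.1, -32.6, 37.7]
orientation: [3.14, -0.0, 1.57]
wrist_force: [-0.0, -1.7, 1.0]
finger_gap: 0.5
t 32.0 at [626.1 -32.6  37.7] rpy [ 1.7993e+02 -1.0000e-02  8.9960e+01] gap 0.5 F [-0.  -1.7  1. ]
shift cm [0.01 0.04 0.57] turn -0.0 len 0.57 q [-0.39  0.65  0.54  1.74 -0.42  0.87  0.34]
```

```bash
python3 -m creep '[[[0,0,0.4],0],[[0,0,0.4],0],[[0,0,0.4],0]]'; python3 -m creep '[[[0,0,0],0],[[0,0,0],0],[[0,0,0],0],[[0,0,0],0],[[0,0,0],0],[[0,0,0],0]]' 0 30; python3 -m creep '[[[0,0,-1],0],[[0,0,-4],0],[[0,0,-8],0],[[0,0,-12],0],[[0,0,-13],0],[[0,0,-13],0],[[0,0,-13],0]]'; python3 - <<'E'
from rig import r, vision
import cv2, numpy as np
o=[]
for n,(x,y) in {'scene':(210,110),'side':(185,115)}.items():
    im=vision.read_camera(n)[...,::-1]
    o.append(cv2.resize(im[y:y+120,x:x+100],None,fx=4,fy=4,interpolation=cv2.INTER_CUBIC))
cv2.imwrite('pics/p15.png',np.hstack(o))
E
```

```text
time_s: 32.38
ee_pos: [625.6, -32.6, 32.9]
orientation: [-3.142, 0.0, 1.57]
wrist_force: [0.5, 0.3, 0.2]
finger_gap: 0.5
time_s: 33.12
ee_pos: [625.6, -32.6, 32.9]
orientation: [-3.142, 0.0, 1.57]
wrist_force: [1.2, -0.1, -0.9]
finger_gap: 0.007
time_s: 34.0
ee_pos: [625.0, -32.5, 161.8]
orientation: [-3.14, 0.0, 1.57]
wrist_force: [0.6, -0.6, 0.4]
finger_gap: 0.007
```

View pics/p15.png

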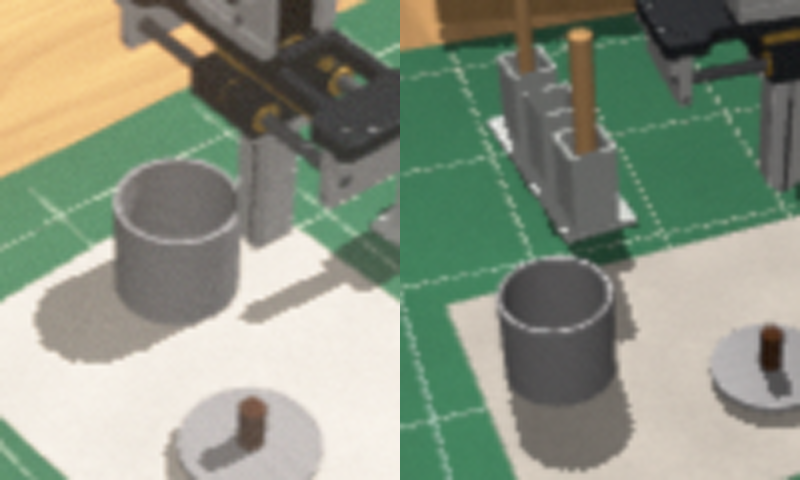

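The grasp missed: the fingers shut to 0. The lid appears at scene crop (252,430). Re-measuring it.

```bash
python3 - <<'E'
from h import *
from rig import r,vision
S=vision.get_calibration('scene');D=vision.get_calibration('side');W=vision.get_calibration('wrist')
u=lambda x,y,a,b:((x+.5)/4-.5+a,(y+.5)/4-.5+b)
print(tri(S,u(252,405,210,110),D,u(370,333,185,115)))
p=r.sense(); im=vision.read_camera('wrist')[...,::-1]; cv2.imwrite('pics/w16.png',im)
print(p['ee_pos'],W['xyz'],proj(W,[[625,-32.5,45],[625,-32.5,148]]))
E
```

```text
(array([625.06423723, -33.48012303,  44.17113684]), np.float64(1.6117974977881893))
[625.12831931 -32.60527338 161.80310258] [626.23361349  51.60111069 358.60882126] [[258.07519791 186.78856654]
 [257.53277366 227.24439275]]
```

View pics/w16.png

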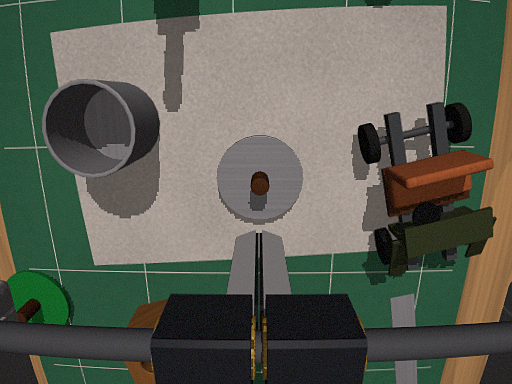

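```bash
python3 - <<'E'
from h import *
from rig import r,vision
S=vision.get_calibration('scene');D=vision.get_calibration('side')
u=lambda x,y,a,b:((x+.5)/4-.5+a,(y+.5)/4-.5+b)
print(tri(S,u(268,243,210,110),D,u(383,188,185,115)))
X=[[625,-32.6,148],[625,-32.6,157],[625,-24.6,148],[625,-40.6,148],[625,-32.6,166.5]]
print((proj(S,X)-[210,110])*4,(proj(D,X)-[185,115])*4)
o=[]
for n,(x,y) in {'scene':(240,120),'side':(240,110)}.items():
    im=vision.read_camera(n)[...,::-1]
    o.append(cv2.resize(im[y:y+110,x:x+80],None,fx=5,fy=5,interpolation=cv2.INTER_CUBIC))
    print((proj(vision.get_calibration(n),X)-[x,y])*5)
cv2.imwrite('pics/p17.png',np.hstack(o))
E
```

```text
(array([627.94986496, -31.80855563, 175.84850779]), np.float64(4.570874123379576))
[[258.10796076 279.76671723]
 [258.77751174 268.07468   ]
 [269.13782809 273.5334655 ]
 [246.99494283 286.04698601]
 [259.49418935 255.5581684 ]] [[374.23291021 217.8710798 ]
 [374.87158807 207.37695592]
 [369.97489961 210.85301057]
 [378.54168344 224.97224566]
 [375.55524957 196.14913746]]
[[172.63495095 299.70839653]
 [173.47188968 285.09335   ]
 [186.42228512 291.91683187]
 [158.74367854 307.55873251]
 [174.36773668 269.4477105 ]]
[[192.79113776 297.33884975]
 [193.58948509 284.22119491]
 [187.46862451 288.56626321]
 [198.1771043  306.21530707]
 [194.44406197 270.18642182]]
```

View pics/p17.png

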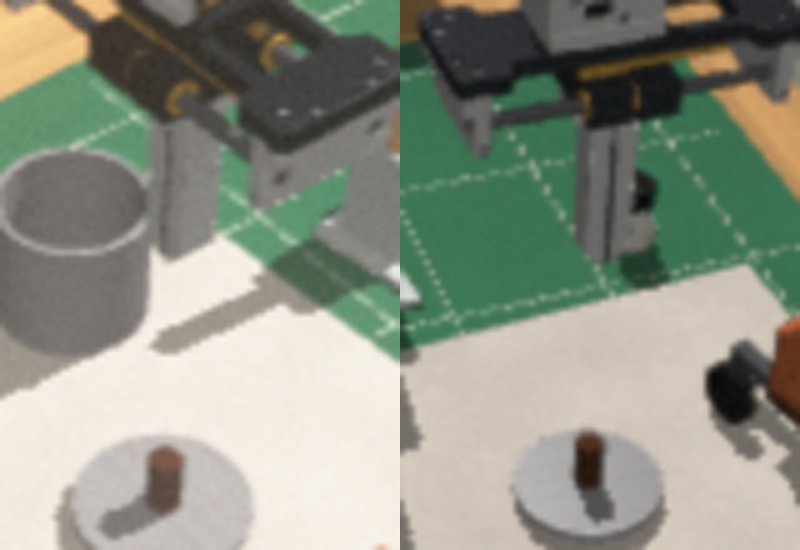

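```bash
python3 - <<'E'
from h import *
from rig import r,vision
S=vision.get_calibration('scene');D=vision.get_calibration('side');W=vision.get_calibration('wrist')
for y in (-24.6,-32.6): print([proj(W,[625,y,z]).round(1).tolist() for z in (148,176)])
for z in (162,170,176,180):
  print(z,((proj(S,[[625,-24.6,z],[625,-40.6,z]])-[240,120])*5).round().tolist(),((proj(D,[625,-40.6,z])-[240,110])*5).round().tolist())
E
```

```text
[[[257.1, 215.6]], [[256.8, 232.1]]]
[[[257.1, 227.0]], [[256.8, 244.8]]]
162 [[188.0, 269.0], [160.0, 285.0]] [[199.0, 286.0]]
170 [[189.0, 256.0], [161.0, 271.0]] [[200.0, 274.0]]
176 [[189.0, 246.0], [161.0, 261.0]] [[201.0, 265.0]]
180 [[190.0, 239.0], [161.0, 255.0]] [[201.0, 259.0]]
```

All three cameras put the fingertips at z ≈ 176–178 while the TCP reads 162. That's about 28 mm higher than the documentation implies, so at TCP 33 the tips closed just above the 45 mm knob. I'll descend further, in stages, and look.

```bash
python3 -m creep '[[[0,0,1],0],[[0,0,2],0],[[0,0,4],0],[[0,0,8],0],[[0,0,12],0],[[0,0,14],0],[[0,0,14.6],0],[[0,0,14.6],0],[[0,0,14.6],0]]' 45; python3 go.py 626 -32.5 5 90;  python3 - <<'E'
from h import *
from rig import r,vision
o=[]
for n,(x,y) in {'scene':(235,150),'side':(240,140)}.items():
    im=vision.read_camera(n)[...,::-1]
    o.append(cv2.resize(im[y:y+100,x:x+80],None,fx=5,fy=5,interpolation=cv2.INTER_CUBIC))
cv2.imwrite('pics/p18.png',np.hstack(o))
E
```

```text
time_s: 35.38
ee_pos: [626.5, -32.7, 18.1]
orientation: [3.14, -0.0, 1.57]
wrist_force: [0.3, -0.2, 1.1]
finger_gap: 0.449
t 35.38 at [626.5 -32.7  18.1] rpy [179.89  -0.    89.96] gap 0.449 F [ 0.3 -0.2  1.1]
shift cm [ 0.02 -0.05  1.31] turn -0.0 len 1.31 q [-0.38  0.68  0.53  1.74 -0.44  0.84  0.35]
```

View pics/p18.png

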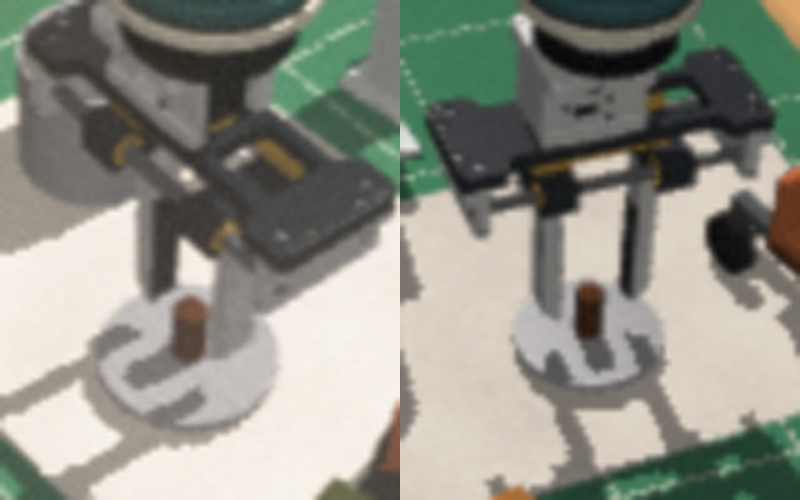

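```bash
python3 -m creep '[[[0,0,0.4],0],[[0,0,0.8],0],[[0,0,0.9],0],[[0,0,0.9],0]]'; python3 -m creep '[[[0,0,0],0],[[0,0,0],0],[[0,0,0],0],[[0,0,0],0],[[0,0,0],0]]' 0 30;
```

```text
time_s: 35.98
ee_pos: [625.6, -32.7, 7.7]
orientation: [-3.141, 0.0, 1.57]
wrist_force: [-0.2, -0.6, -0.3]
finger_gap: 0.453
time_s: 36.6
ee_pos: [625.7, -32.7, 7.9]
orientation: [3.142, 0.0, 1.57]
wrist_force: [-1.1, 0.4, 0.6]
finger_gap: 0.182
```

Gripped the knob (opening 17 mm). Lifting and looking at the lid and pot.

```bash
python3 -m creep '[[[0,0,-1],0],[[0,0,-3],0],[[0,0,-6],0],[[0,0,-10],0],[[0,0,-13],0],[[0,0,-13],0],[[0,0,-13],0],[[0,0,-13],0]]'; python3 - <<'E'
from h import *
from rig import r,vision
print(r.sense()['ee_pos'],r.sense()['wrist_force'])
o=[]
for n,(x,y) in {'scene':(215,100),'side':(185,110)}.items():
    im=vision.read_camera(n)[...,::-1]
    o.append(cv2.resize(im[y:y+120,x:x+100],None,fx=4,fy=4,interpolation=cv2.INTER_CUBIC))
cv2.imwrite('pics/p19.png',np.hstack(o))
E
```

```text
time_s: 37.6
ee_pos: [625.1, -32.6, 137.2]
orientation: [-3.14, 0.0, 1.57]
wrist_force: [0.2, -0.7, -2.0]
finger_gap: 0.182
[625.1207258  -32.60638296 137.18039513] [ 0.20450577 -0.65755401 -2.00312325]
```

View pics/p19.png

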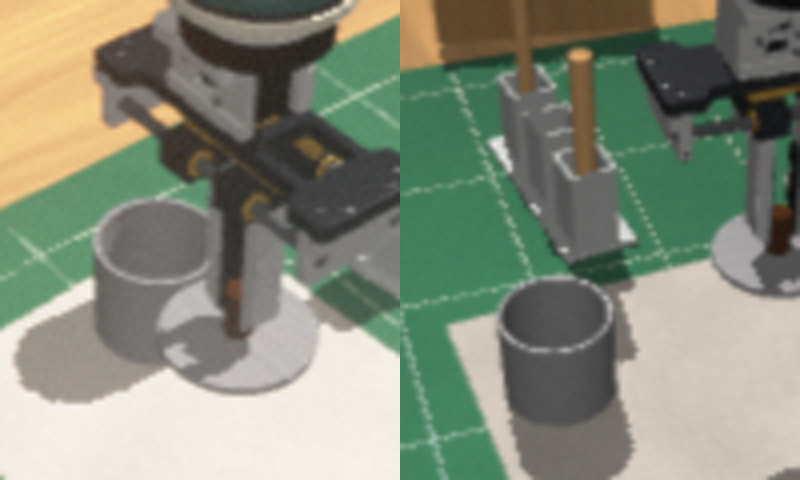

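```bash
python3 go.py 482.5 22.8 137 90; python3 -m creep '[[[1,-2,0],0],[[3,-6,0],0],[[4.5,-11,0],0],[[5.5,-14.2,0],0],[[5.5,-14.2,0],0],[[5.5,-14.2,0],0],[[5.5,-14.2,0],0],[[5.5,-14.2,0],0]]'; python3 go.py 482.5 22.8 85 90; python3 - <<'E'
from h import *
from rig import r,vision
o=[]
for n,(x,y) in {'scene':(205,90),'side':(175,110)}.items():
    im=vision.read_camera(n)[...,::-1]
    o.append(cv2.resize(im[y:y+120,x:x+100],None,fx=4,fy=4,interpolation=cv2.INTER_CUBIC))
cv2.imwrite('pics/p20.png',np.hstack(o))
E
```

```text
t 37.7 at [625.3 -32.7 137.2] rpy [-1.7994e+02  2.0000e-02  8.9950e+01] gap 0.18 F [ 0.1  0.4 -1.4]
shift cm [  5.54 -14.28   0.04] turn -0.0 len 15.32 q [-0.44  0.54  0.61  1.67 -0.34  1.04  0.28]
time_s: 38.7
ee_pos: [484.0, 22.0, 137.7]
orientation: [-3.141, 0.001, 1.569]
wrist_force: [-0.1, 0.3, -1.1]
finger_gap: 0.18
t 38.7 at [484.   22.  137.7] rpy [-1.7999e+02  4.0000e-02  8.9920e+01] gap 0.18 F [-0.1  0.3 -1.1]
shift cm [ 0.08 -0.15  5.27] turn -0.1 len 5.27 q [-0.68  0.27  0.66  2.02 -0.21  0.92  0.09]
```

View pics/p20.png

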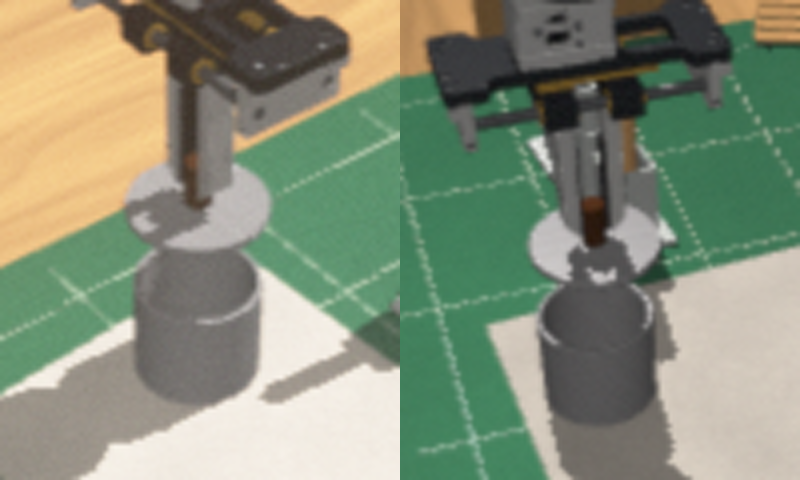

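```bash
python3 - <<'E'
from h import *
from rig import vision
S=vision.get_calibration('scene');D=vision.get_calibration('side')
u=lambda x,y,a,b:((x+.5)/4-.5+a,(y+.5)/4-.5+b)
p,q=u(197.5,205,205,90),u(196,243,175,110)
print(tri(S,p,D,q),plane(S,p,142.8),plane(D,q,142.8))
E
python3 -m creep '[[[0,-0.1,1],0],[[0,-0.1,2],0],[[0,-0.1,3],0],[[0,-0.1,4],0],[[0,-0.1,4.5],0],[[0,-0.1,4.5],0],[[0,-0.1,4.5],0]]'; python3 go.py 482.5 22.8 76 90
```

```text
(array([485.1206086 ,  19.89351231, 140.54326901]), np.float64(1.392830539493662)) [486.61149444  19.01369796 142.8       ] [484.58683898  16.07223201 142.8       ]
time_s: 39.67
ee_pos: [482.9, 22.5, 93.1]
orientation: [3.141, -0.0, 1.57]
wrist_force: [0.1, -1.2, -1.0]
finger_gap: 0.184
t 39.67 at [482.9  22.5  93.1] rpy [179.98  -0.    89.96] gap 0.184 F [ 0.1 -1.2 -1. ]
shift cm [ 0.03 -0.04  1.71] turn -0.0 len 1.71 q [-0.65  0.34  0.63  2.06 -0.27  0.82  0.15]
```

```bash
python3 -m creep '[[[0.05,-0.1,0.4],0],[[0.05,-0.1,0.8],0],[[0.05,-0.1,1.2],0],[[0.05,-0.1,1.4],0],[[0.05,-0.1,1.5],0],[[0.05,-0.1,1.5],0],[[0.05,-0.1,1.5],0]]'; python3 - <<'E'
from h import *
from rig import r,vision
o=[]
for n,(x,y) in {'scene':(205,110),'side':(175,130)}.items():
    im=vision.read_camera(n)[...,::-1]
    o.append(cv2.resize(im[y:y+100,x:x+80],None,fx=5,fy=5,interpolation=cv2.INTER_CUBIC))
cv2.imwrite('pics/p21.png',np.hstack(o))
E
```

```text
time_s: 40.55
ee_pos: [481.7, 23.0, 78.0]
orientation: [3.141, -0.0, 1.57]
wrist_force: [-0.1, 1.2, -1.0]
finger_gap: 0.185
```

View pics/p21.png

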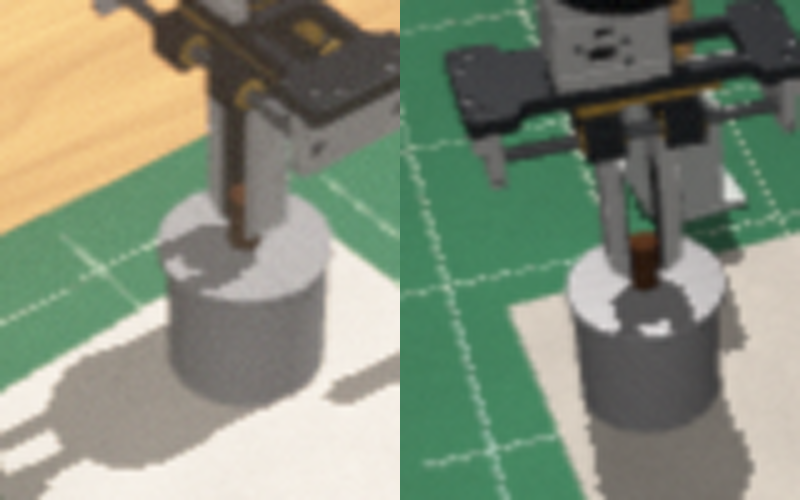

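The plug is inside the mouth: the disc is centred over the pot in both views, about 2 mm above the rim, with no contact force. Easing down and releasing.

```bash
python3 -m creep '[[[0,0,0.1],0],[[0,0,0.2],0],[[0,0,0.2],0],[[0,0,0.2],0]]'; python3 -m creep '[[[0,0,0],0],[[0,0,0],0],[[0,0,0],0],[[0,0,0],0]]' 38; python3 -m creep '[[[0,0,-1],0],[[0,0,-3],0],[[0,0,-6],0],[[0,0,-10],0],[[0,0,-15],0],[[-5,-3,-17],0],[[-10,-3,-17],0],[[-15,-3,-17],0],[[-15,-3,-17],0],[[-15,-3,-17],0]]'; python3 - <<'E'
from h import *
from rig import r,vision
o=[]
S=vision.get_calibration('scene');D=vision.get_calibration('side')
for n,(x,y) in {'scene':(205,110),'side':(175,130)}.items():
    im=vision.read_camera(n)[...,::-1]; cv2.imwrite(f'pics/{n}22.png',im)
    o.append(cv2.resize(im[y:y+100,x:x+80],None,fx=5,fy=5,interpolation=cv2.INTER_CUBIC))
cv2.imwrite('pics/p22.png',np.hstack(o))
E
```

```text
time_s: 41.15
ee_pos: [481.7, 23.0, 75.9]
orientation: [-3.142, 0.0, 1.57]
wrist_force: [-0.4, 0.1, 1.2]
finger_gap: 0.186
time_s: 41.65
ee_pos: [481.7, 22.9, 75.9]
orientation: [3.142, 0.0, 1.57]
wrist_force: [0.5, 0.8, -0.8]
finger_gap: 0.379
time_s: 42.9
ee_pos: [451.5, -126.7, 246.1]
orientation: [3.142, -0.0, 1.57]
wrist_force: [0.4, 0.8, -1.0]
finger_gap: 0.381
```

View pics/p22.png

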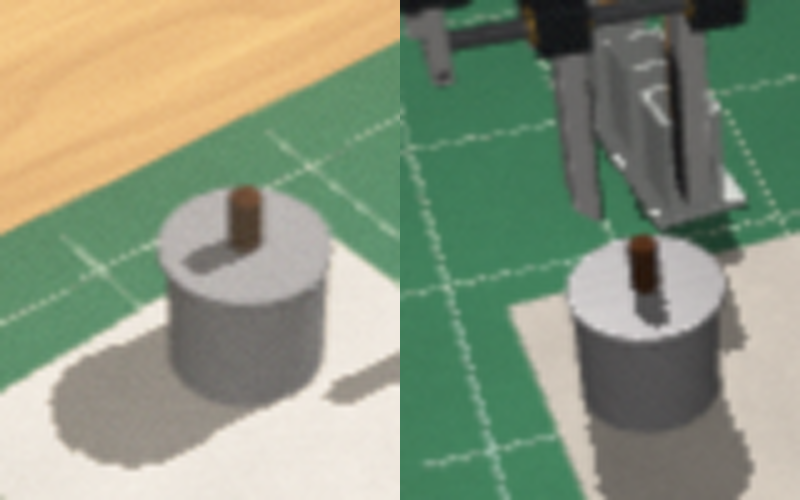

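View pics/scene22.png

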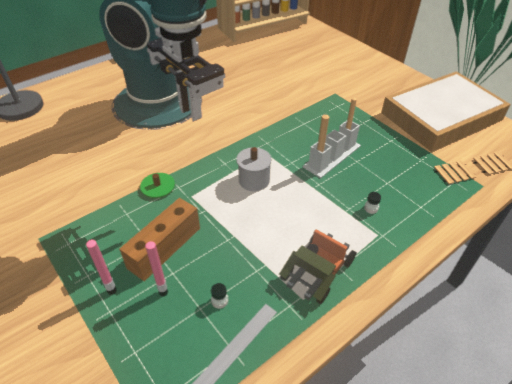

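View pics/side22.png

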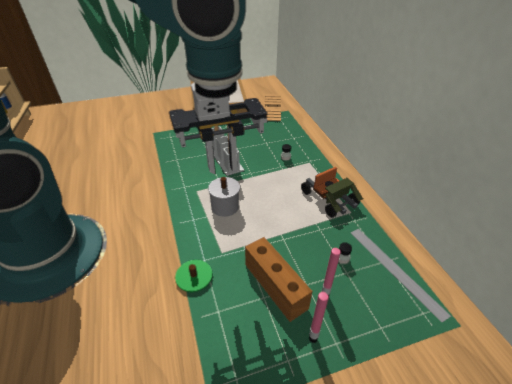

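```bash
python3 - <<'E'
from h import *
from rig import r,vision
S=vision.get_calibration('scene');D=vision.get_calibration('side')
u=lambda x,y,a,b:((x+.5)/5-.5+a,(y+.5)/5-.5+b)
print('knob',tri(S,u(245,191,205,110),D,u(243,242,175,130)))
print('disc',tri(S,u(244.5,246,205,110),D,u(246,288,175,130)))
r.finish_job()
E
```

```text
knob (array([482.08684083,  20.75753671, 114.70835192]), np.float64(3.386872471546146))
disc (array([482.17034211,  21.08671701,  79.10991768]), np.float64(1.4091644251168534))
the job is handed in; nothing more can be done
```

The job is done and handed in at about 43 s. Only two brushes were present: the medium and the thick. I rinsed the medium first, then the thick, each held inside the pot for about 3 s with its tip about 20 mm above the table. The medium now stands in tube2 and the thick in tube0. I then lifted the steel lid from beside the pot and put it on.

**Problems along the way:**
- **Pot knocked:** the pot was knocked to about (482, 22) while I was fetching the thick brush. I re-measured it before using it again.
- **Missed lid grasp:** the first grasp of the lid closed on nothing. All three cameras showed the fingertips about 28 mm higher than the documented offset. I went lower and the second grasp held.

**Last checks:**
- **Brushes:** the final scene picture shows both upright in their tubes.
- **Lid:** the disc centre is at (482.2, 21.1), within 1 mm of the pot's measured centre. The knob top measured 114.7 mm high (113 mm expected). The disc top measured 79.1 mm (81 mm expected), with view mismatches of 1.4–3.4 mm. That is consistent with the lid fully seated and level.
- **Everything else:** the truck, jars, pink brushes and green lid looked unmoved, and the gripper was clear of everything.

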